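Close the paste pot and lift the wet spool with tongs

TASK

The thread on the wooden spool has just been dipped in paste. First close the paste pot by turning its lock collar clockwise until the pointer stands at the raised rib (the stop); then take the spring tongs from their rest, close their tips round the core of the wet spool on the drip stand, and hold it up, upright, at least 8 cm above where it stood, to drip. Do not touch the spool with the gripper itself and leave the cup, glue stick and tape measure where they are; the job finishes while you are still holding the spool up in the tongs, so do not put anything down.

Things in the scene. Friction and masses are not known exactly. Their poses are not given: they have to be found in the camera images.
- pot: Paste pot, fixed, left or right: grey round tub, 92 mm across, 55 mm tall to its shoulder, with the black ribbed ring-shaped lock collar on top (34 mm tall, captive, turns about the vertical). Origin: centre of the underside; -x points to the lock rib.
- collar_grip (a point): On the collar's axis, 25 mm above the pot's shoulder, 9 mm below the collar's flat top, 80 mm above the table. The collar grips as a 54 mm drum (its 1 mm ribs are only looks). At its foot a steel pointer tab reaches out 11 mm beyond the drum and stands 4 mm over the shoulder; a steel line runs up the drum above the tab.
- lock_rib (a point): The locked mark: a raised steel rib, 7 mm wide and 4 mm high, on the pot's shoulder, 40 mm from the collar's axis. The collar is locked when its pointer tab points to this rib.
- collar (a joint): Turn of the lock collar, rad, growing clockwise seen from above; 1.25 = locked (pointer at the rib, hard stop). Starts between 0 and 0.5: pointer anticlockwise of the rib by (1.25 - value). Friction 0.06 N m; stays where it is left.
- tongs_grip (a point): Middle between the two black grip sleeves of the steel spring tongs, half-way up the 20 mm tall sleeves; they lie flat on their rest, this point 30 mm above the table. x points to the tips, z up. Tongs 120 g; pivot 100 mm behind this point, middle of the tip pads 90 mm ahead. Sleeves run 46 mm along x; width over their outsides 58 mm free (open), 37 mm when shut on the spool's core.
- tongs_arm (a joint): How far the tongs are squeezed, rad: 0 free (open, tip gap 63 mm), about 0.22 shut on the spool's core, 0.27 the limit. Spring at the sleeves: 4 N open to 9 N shut; let go, they open. Each mm squeezed off the sleeve width closes the tips by 1.9 mm: at 52 mm width they are carried firmly with the tips still 51 mm apart.
- tongs_jaw (a point): Point fixed to the tongs' left arm, half-way up, 10.5 mm inside its tip pad: the spool's axis comes here when clamped. On free tongs it lies 21 mm left of their middle line. Tip pads are 30 mm long and 16 mm tall, their middle 1 mm lower than tongs_grip. All tongs points ride on the left arm, which swings 0.11 rad against the middle line as the tongs shut.
- spool_mid (a point): Centre of the paste-wet wooden thread spool, half-way up; it stands upright on the drip stand, this point 51 mm above the table. 42 mm tall, 20 to 45 g; flanges 38 mm across and 6 mm thick at top and bottom, between them the thread-wound core, 21 mm across and 30 mm tall.
- stand: Fixed drip stand, a light wooden disc on a foot, 72 mm across at the foot and 64 mm at the flat top, 30 mm tall; origin at the centre of its underside.
- rest: Fixed wooden tongs rest, left or right, 20 mm tall; origin on the table below the tongs' sleeves as they lie, x along the tongs. Cross bars 85 mm behind (22 mm thick, 44 mm long) and 50 mm ahead (14 mm thick, 100 mm long); between them only a spine 18 mm wide and 6 mm high, so fingers have room beside the sleeves.
- measuring_cup_mid (a point): Bystander: clear plastic cup, 54 mm across and tall; its centre.
- glue_stick_mid (a point): Bystander: standing glue stick, 21 mm across, 89 mm tall; its centre.
- tape_measure_mid (a point): Bystander: tape measure lying flat, 61x73x28 mm; its centre.
There are look-alikes about, which are no part of the job. Several things have the shape of the stand; the one meant has the colours described above.

How it is judged:
By the outcome, as a careful person would: the job done as asked, in the order asked, and still so for the second after the job is handed in, while the arm keeps its last pose, push and grip.
It also fails if it takes over 56 s, if anything falls off the work surface, if the arm or the gripper's body presses on something with over 40 N, if the wrist force passes 120 N, or if a joint passes its speed limit or range.

ROBOT

A 6-joint arm with a two-finger parallel gripper is mounted at the origin on a cart in front of the work surface, level with it; the furniture and walls round the work are solid. World frame = base frame: x ahead of the robot, y to its left, z up, the work surface at z = 0. Lengths are in m, angles in rad, forces in N, time in s.
With the tool pointing down it reaches from about 0.325 to 0.9 m from the base axis. Payload 3.5 kg.
Tool frame: the origin (TCP) lies between the finger pads; the fingertips stand 14 mm ahead of it and the grasp point (between the pads) lies 5 mm behind it (bot.nose_length is the distance from the TCP to the fingertips, in m); z points along the fingers, y is the line along which they close (so a half turn about z gives the same grasp; the last joint's range is limited). The gripper opens to 85 mm and grips with 20 to 120 N. Pads are 22 mm wide; open, the fingers measure 114 mm over their backs; the gripper's body (76 mm by 85 mm) begins 54 mm behind the grasp point. The pads swing forward as they close: fully open they stand 13 mm farther back than shut.
Start: joints at [1.109, 0.276, -0.026, 1.268, 0, 1.467], TCP at [0.219, 0.585, 0.245] pointing down, gripper open.
Joint ranges: [-3.12, 3.12], [-0.85, 1.88], [-1.08, 1.24], [-1.95, 2.15], [-1.57, 1.53], [-3.14, 3.14]. Speed limits (rad/s): [2.57, 2.57, 3.14, 3.14, 3.14, 3.14].

INTERFACE

Orientations are given as [roll, pitch, yaw] about the fixed x, y, z axes, in that order (R = Rz(yaw) Ry(pitch) Rx(roll)).
In Python, from station import readout, vision, ticket, bot gives the robot as it stands. The module is installed in compiled form; this text tells all that it offers.
- The arm moves only by the tool carry_out, never from a script. Its argument "rows" is one flat list of numbers, 5 for each row, row after row: the finger opening in cm, from 0 to 8.54, then the shift along the tool's x, y, z in cm, then the turn about the tool's z in rad. A call has 1 to 8 rows; each row is the pose to reach, as a shift and turn from the pose commanded when the call began, along the tool's axes at that moment; what a row does not reach only later rows make up. A row lasts 1/10 s, in which the tool goes at most 50 mm and 8.59 degrees, less where a joint would pass 70% of its speed; a pose out of reach is approached as far as the arm can. A call with a gripper value outside its range is refused whole. The fingers move at their own pace and stop on an object; the grip force is fixed at half the most. Time passes only in rows, so rows that repeat a pose let the fingers close. It gives the time, the measured TCP pose, the force, the opening and the grip force at its end, in the units of the state.
- readout.observe(): the state, without advancing time (a new reading comes with each control period).
- vision.grab_frame(name): name is "side" or "top" or "wrist"; returns the picture (480x640x3 uint8, red, green, blue); there is no depth.
- vision.camera_model(name): a dict with "camera_matrix" (3x3 intrinsics, pixels), "R" (3x3) and "t" (3): a world point X has camera coordinates R X + t; the wrist camera has in their place "mount" (4x4, takes a point from camera to tool coordinates, whose origin is the TCP and whose axes are the flange's). Camera axes: x right, y down, z forward; pixel columns grow to the right and rows downward; lengths in m; the calibration is good to about 2 mm. A picture is of the moment at which its call begins: read the wrist's pose just before it. camera_model takes no time and is no camera call.
- ticket.hand_in(): hands the job in; it is judged then, once.
The state is a dict: "time": time; "joints": joint angles; "qvel": joint speeds; "effort": joint torques, N m; "tool_pos": TCP position; "orientation": TCP orientation; "ft_force": force on the tool from outside, world axes, zero at the start; "moment": the same for the moment, N m; "opening": finger opening in m; "grip_force": force on a finger pad.
Only numpy, scipy, OpenCV 4.12 (cv2) and the standard library are available. Lean on these libraries where they do the work, as an engineer would, in place of code of your own. Each camera call takes 0.05 s, during which the arm holds its last target. There are 200 camera calls.

## Working session

There is one attempt and no reset: what is moved stays moved. The work goes in short steps, Python scripts to look and compute and a tool call to move; the robot and the scene stay as the last step left them, time stands still between calls to the robot, and variables do not carry over. Pictures are saved under pics/ and viewed, at most 14 in all, crops included, and the job is handed in when it is done.

Besides the shell and the picture viewer there is one more tool, called in YAML: its name, and indented under it one key for each argument. carry_out: Moves the arm, as the interface text tells. Its arguments: {"type":"object","properties":{"rows":{"type":"array"}},"required":["rows"]}

```bash
mkdir -p pics; python3 - <<'E'
from station import readout, vision, ticket, bot
import cv2, numpy as np
s=readout.observe(); print(s)
for n in ("side","top","wrist"):
    im=vision.grab_frame(n); cv2.imwrite(f"pics/{n}0.png",im[:,:,::-1])
    print(n,vision.camera_model(n))
E
```

```text
{'time': 0.0, 'joints': array([ 1.10860687e+00,  2.77112323e-01, -2.78775669e-02,  1.26800253e+00,
       -7.43543703e-06,  1.46738374e+00]), 'qvel': array([ 0.00021532,  0.00072599, -0.00091974, -0.00075391,  0.00027655,
       -0.0029614 ]), 'effort': array([ 8.58180065e-04, -4.45508623e+01,  2.95203656e+01,  1.62690505e-02,
       -1.11743668e-04,  3.80403250e-06]), 'tool_pos': array([0.2191402 , 0.58452652, 0.24417407]), 'orientation': array([-3.13940753e+00, -2.19303041e-04,  2.78281555e+00]), 'ft_force': array([ 0.31739785,  0.22599241, -0.73467336]), 'moment': array([ 0.05262073,  0.01225401, -0.0371669 ]), 'grip_force': 0.0, 'opening': 0.0852339981411647}
side {'camera_matrix': array([[537.1460907 ,   0.        , 317.03527367],
       [  0.        , 537.1460907 , 235.07335925],
       [  0.        ,   0.        ,   1.        ]]), 'R': array([[-9.88395237e-01, -1.51901128e-01,  9.50065457e-04],
       [-6.17447395e-02,  3.96032584e-01, -9.16158163e-01],
       [ 1.38789201e-01, -9.05585026e-01, -4.00815816e-01]]), 't': array([0.53669843, 0.09132162, 0.98707038])}
top {'camera_
[... 197 characters left out ...]
5426,  0.01628815],
       [-0.99630523, -0.0262707 , -0.08176641],
       [ 0.08215787, -0.01418221, -0.99651841]]), 't': array([-0.00642858,  0.52295322,  1.33311213])}
wrist {'camera_matrix': array([[387.07257531,   0.        , 311.69944111],
       [  0.        , 387.07257531, 236.92790682],
       [  0.        ,   0.        ,   1.        ]]), 'mount': array([[ 1.25272333e-03, -9.64087548e-01, -2.65581684e-01,
         6.67352125e-02],
       [ 9.99999208e-01,  1.24014489e-03,  2.15052836e-04,
         4.49166703e-04],
       [ 1.22030007e-04, -2.65581743e-01,  9.64088338e-01,
        -1.29134435e-01],
       [ 0.00000000e+00,  0.00000000e+00,  0.00000000e+00,
         1.00000000e+00]])}
```

View pics/top0.png

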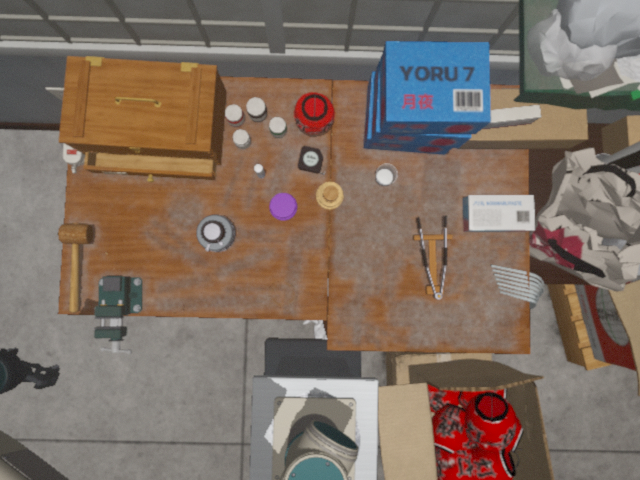

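View pics/side0.png

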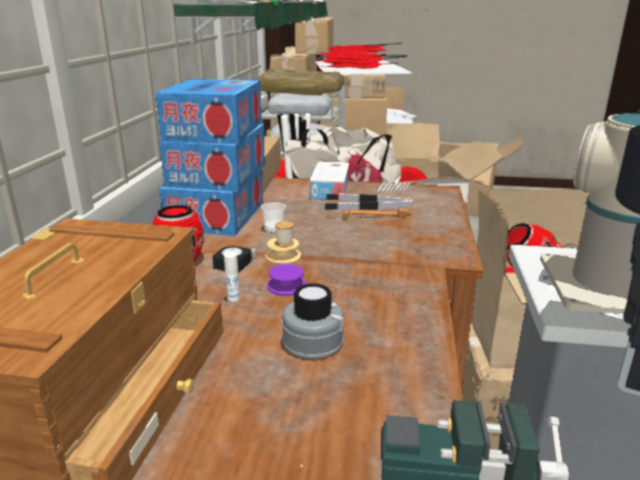

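Top view: pot at (213,233), spool on the stand at (329,195), tongs with pivot at (438,296) and tips at (420,218) and (446,218). The purple stand is a look-alike. Next I'll get enlarged crops and rough world coordinates.

```bash
cat > h.py <<'E'
import numpy as np, cv2
from station import readout, vision, bot
from scipy.spatial.transform import Rotation as Ro
def ray(n,u,v,s=None):
    m=vision.camera_model(n); d=np.linalg.inv(m["camera_matrix"])@[u,v,1]
    if n=="wrist":
        R=Ro.from_euler("xyz",s["orientation"]).as_matrix(); M=m["mount"]
        return R@M[:3,3]+s["tool_pos"], R@M[:3,:3]@d
    return -m["R"].T@m["t"], m["R"].T@d
def plane(n,u,v,z,s=None):
    o,d=ray(n,u,v,s); return o+d*(z-o[2])/d[2]
def to_tool(p,s):  # world point -> shift along tool axes, cm
    return Ro.from_euler("xyz",s["orientation"]).as_matrix().T@(np.array(p)-s["tool_pos"])*100
E
python3 - <<'E'
from h import *
im=cv2.imread("pics/top0.png")
a=cv2.resize(im[205:265,180:250],(466,400),interpolation=cv2.INTER_CUBIC)
b=cv2.resize(im[205:305,405:465],(240,400),interpolation=cv2.INTER_CUBIC)
cv2.imwrite("pics/c0.png",np.hstack([a,b]))
for nm,u,v,z in [("collar top",212,231,.089),("spool top",329,193,.072),("stand",329,197,.03),("pivot",438,296,.03),("tipL",420,218,.03),("tipR",446,218,.03),("cup",386,175,.054),("tape",311,159,.028),("glue",259,169,.089)]:
    print(nm,plane("top",u,v,z).round(3))
for nm,u,v,z in [("collar top",313,294,.089),("spool top",286,225,.072)]: print(nm,plane("side",u,v,z).round(3))
E
```

```text
collar top [0.508 0.259 0.089]
spool top [ 0.611 -0.022  0.072]
stand [ 0.607 -0.024  0.03 ]
pivot [ 0.363 -0.305  0.03 ]
tipL [ 0.56  -0.257  0.03 ]
tipR [ 0.561 -0.324  0.03 ]
cup [ 0.663 -0.165  0.054]
tape [0.705 0.024 0.028]
glue [0.663 0.151 0.089]
collar top [0.508 0.27  0.089]
spool top [ 0.608 -0.019  0.072]
```

View pics/c0.png

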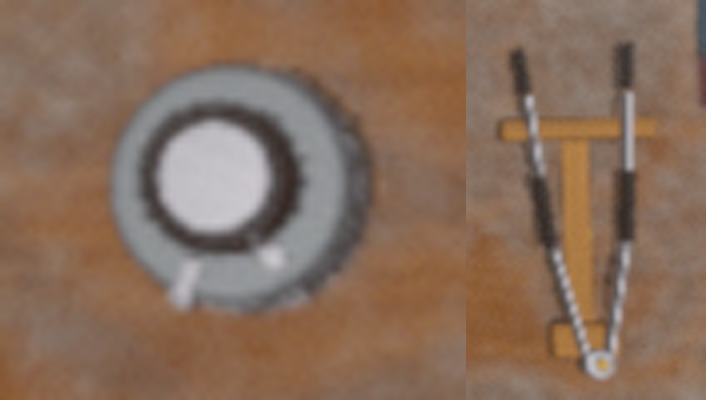

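Clockwise order says the pointer is the tab at crop (268,255) and the rib is at (185,283), about 0.95 rad apart. I'll go above the collar, 4 cm lower than now.

carry_out:
  rows: [8.5,-19,-10,0,0,8.5,-38.4,-20.1,2,0,8.5,-38.4,-20.1,4,0,8.5,-38.4,-20.1,4,0,8.5,-38.4,-20.1,4,0,8.5,-38.4,-20.1,4,0,8.5,-38.4,-20.1,4,0,8.5,-38.4,-20.1,4,0]

```text
time: 0.95
tool_pos: [0.4857, 0.2867, 0.2089]
orientation: [3.142, -0.0, 2.783]
ft_force: [0.5, 0.7, -1.7]
opening: 0.0849
grip_force: 0.0
```

carry_out:
  rows: [8.5,0,0,0,0,8.5,0,0,0,0]

```text
time: 1.15
tool_pos: [0.4851, 0.2874, 0.2087]
orientation: [-3.141, -0.001, 2.78]
ft_force: [0.5, -0.1, -0.4]
opening: 0.0855
grip_force: 0.0
```

```bash
python3 - <<'E'
from h import *
s=readout.observe(); im=vision.grab_frame("wrist")[:,:,::-1]; cv2.imwrite("pics/w1.png",im)
print(s["tool_pos"],s["orientation"],s["joints"])
print("collar in tool", to_tool([.508,.262,.078],s))
E
```

```text
[0.4850711  0.28744511 0.20871118] [-3.14096509e+00 -1.41194690e-03  2.78007560e+00] [ 4.20032011e-01  1.91822426e-01 -2.12923491e-01  1.16749469e+00
  5.49087526e-04  7.81548226e-01]
collar in tool [-3.06311077 -1.5608556  13.06778855]
```

View pics/w1.png

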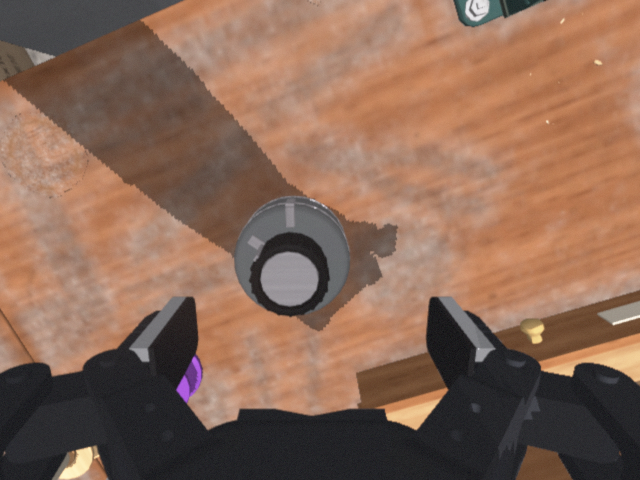

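Wrist view: collar top centred at (290,278), rib at (290,215) and pointer tab at (256,243). The turn from pointer to rib is clockwise.

```bash
python3 - <<'E'
from h import *
s=readout.observe(); im=cv2.imread("pics/w1.png"); g=im[190:330,220:365]
hs=cv2.cvtColor(g,cv2.COLOR_BGR2HSV)
m=((hs[...,1]<60)&(hs[...,2]>130)).astype(np.uint8)
n,l,st,c=cv2.connectedComponentsWithStats(m); 
for i in range(1,n):
    if st[i,4]>20: print(st[i],c[i]+[220,190])
m=(hs[...,2]<55).astype(np.uint8); n,l,st,c=cv2.connectedComponentsWithStats(m)
for i in range(1,n):
    if st[i,4]>200: print("dark",st[i],c[i])
p=plane("wrist",290,278,.089,s); print("collar",p, to_tool(p,s))
r=plane("wrist",290,214,.059,s); q=plane("wrist",256,243,.059,s)
for k in (r,q): d=k-p; print(k,np.hypot(*d[:2]),np.arctan2(d[1],d[0]))
E
```

```text
[89  8 19 11 39] [317.97435897 202.53846154]
[ 65  13  10  24 191] [289.47643979 214.55497382]
[ 28  46  16  13 117] [254.70940171 242.13675214]
[  41   62   57   53 2338] [288.93755346 278.44439692]
dark [  30   43   79   83 2425] [71.1785567  80.16618557]
collar [0.50842753 0.26397477 0.089     ] [-3.11792777 -1.43761725 11.99193463]
[0.47195265 0.27649507 0.059     ] 0.038563914429241015 2.8109365306688074
[0.48369878 0.24447495 0.059     ] 0.031492130515387594 -2.473873364418446
```

carry_out:
  rows: [8.5,-3.1,-1.45,3,-0.15,8.5,-3.1,-1.45,6,-0.3,8.5,-3.1,-1.45,9,-0.4,8.5,-3.1,-1.45,11,-0.4,8.5,-3.1,-1.45,13.1,-0.4,8.5,-3.1,-1.45,13.1,-0.4,8.5,-3.1,-1.45,13.1,-0.4]

```text
time: 1.9
tool_pos: [0.5078, 0.2652, 0.0785]
orientation: [-3.142, -0.001, -3.098]
ft_force: [-0.5, 0.5, 0.8]
opening: 0.0847
grip_force: 0.0
```

carry_out:
  rows: [5.0,0,0,0,0,5.0,0,0,0,0,5.0,0,0,0,0,5.0,0,0,0,0,5.0,0,0,0,0,5.0,0,0,0,0,5.0,0,0,0,0,5.0,0,0,0,0]

```text
time: 2.7
tool_pos: [0.5102, 0.2611, 0.0809]
orientation: [-3.134, 0.003, -3.102]
ft_force: [-1.7, -9.3, 9.6]
opening: 0.0527
grip_force: 61.9
```

```bash
python3 - <<'E'
from h import *
s=readout.observe(); print(s)
E
```

```text
{'time': 2.7, 'joints': array([ 0.36426818,  0.32213731, -0.33857681,  0.90920348, -0.00820406,
        0.32458364]), 'qvel': array([-8.44091830e-04,  1.24678595e-03,  2.31188469e-05, -1.30926160e-03,
        5.54618169e-04, -3.55561400e-04]), 'effort': array([  4.1100812 , -37.46114373,  24.16559994,  -1.8799784 ,
         2.49684356,   0.06217798]), 'tool_pos': array([0.51017982, 0.26111875, 0.08093445]), 'orientation': array([-3.13409719,  0.00344921, -3.10189878]), 'ft_force': array([-1.71258471, -9.32520248,  9.62519348]), 'moment': array([-2.23238222,  0.30940108,  0.06758153]), 'grip_force': 61.94976487196982, 'opening': 0.052749251799184785}
```

carry_out:
  rows: [5.0,0,-0.4,0,0,5.0,0,-0.4,0,0.1,5.0,0,-0.4,0,0.2,5.0,0,-0.4,0,0.32,5.0,0,-0.4,0,0.44,5.0,0,-0.4,0,0.56,5.0,0,-0.4,0,0.68,5.0,0,-0.4,0,0.8]

```text
time: 3.5
tool_pos: [0.51, 0.2608, 0.081]
orientation: [3.139, 0.001, 2.379]
ft_force: [-2.0, 1.6, 7.7]
opening: 0.0527
grip_force: 61.9
```

carry_out:
  rows: [5.0,0,0,0,0.04,5.0,0,0,0,0.08,5.0,0,0,0,0.08]

```text
time: 3.8
tool_pos: [0.51, 0.2608, 0.081]
orientation: [3.139, 0.001, 2.302]
ft_force: [-2.2, 1.3, 6.8]
opening: 0.0527
grip_force: 61.9
```

```bash
python3 - <<'E'
from h import *
s=readout.observe(); print(s)
im=vision.grab_frame("wrist")[:,:,::-1]; cv2.imwrite("pics/w2.png",im)
E
```

```text
{'time': 3.8, 'joints': array([ 3.59624863e-01,  3.20080537e-01, -3.41460689e-01,  9.06551757e-01,
        3.65188443e-04,  1.19891929e+00]), 'qvel': array([-0.00053478,  0.00180654, -0.0025315 , -0.00067475,  0.0001173 ,
       -0.02126836]), 'effort': array([ -0.80139957, -38.6557889 ,  23.27876508,  -1.19007077,
        -0.0957131 ,   0.04766479]), 'tool_pos': array([0.50997335, 0.26075332, 0.08095494]), 'orientation': array([3.13894140e+00, 6.42073292e-04, 2.30229787e+00]), 'ft_force': array([-2.21961113,  1.29219513,  6.82347993]), 'moment': array([-0.38403075,  0.94819536, -0.06514692]), 'grip_force': 61.90700598992407, 'opening': 0.05269198715370374}
```

View pics/w2.png

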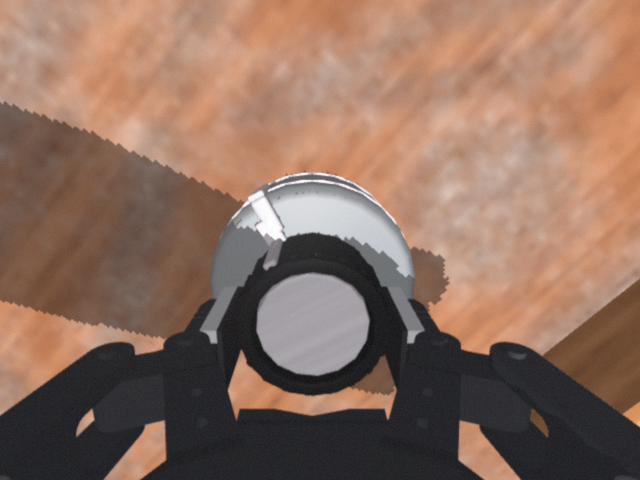

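The pointer at (278,235) has almost reached the rib at (262,210). I'll turn on gently until the stop's torque shows.

carry_out:
  rows: [5.0,0,0,0,0.03,5.0,0,0,0,0.06,5.0,0,0,0,0.09,5.0,0,0,0,0.12,5.0,0,0,0,0.12]

```text
time: 4.35
tool_pos: [0.5096, 0.2616, 0.0809]
orientation: [3.138, -0.001, 2.187]
ft_force: [-2.9, 1.9, 7.0]
opening: 0.0527
grip_force: 63.6
```

```bash
python3 - <<'E'
from h import *
s=readout.observe(); print(s["moment"],s["joints"],s["orientation"],s["effort"])
E
```

```text
[0.14773466 0.87636391 0.91979745] [ 0.36027962  0.32009976 -0.34166338  0.90633406  0.0022551   1.31510482] [ 3.13841093e+00 -1.49912376e-03  2.18677288e+00] [ -2.54403256 -38.67990017  23.53851378  -1.07031818  -0.63777309
   1.00983236]
```

The torque jumped to 0.9 N m after 0.99 rad, so the collar is at its stop. I'll release, rise and check it.

carry_out:
  rows: [8.5,0,0,0,0,8.5,0,0,0,0,8.5,0,0,0,0,8.5,0,0,0,0,8.5,0,0,-3,0,8.5,0,0,-8,0,8.5,0,0,-13,0,8.5,0,0,-16,0]

```text
time: 5.15
tool_pos: [0.5105, 0.2605, 0.2425]
orientation: [3.136, 0.001, 2.182]
ft_force: [1.2, 0.6, 0.5]
opening: 0.085
grip_force: 0.0
```

```bash
python3 - <<'E'
from h import *
s=readout.observe(); im=vision.grab_frame("wrist")[:,:,::-1]; 
cv2.imwrite("pics/w3.png",cv2.resize(im[150:330,200:400],(600,540),interpolation=cv2.INTER_CUBIC))
print(s["tool_pos"],s["orientation"],to_tool([.463,-.298,.2],s))
E
```

```text
[0.51054953 0.26046129 0.24252241] [3.13644787e+00 1.44534589e-03 2.18235312e+00] [-42.98809504 -35.97851562   4.12933153]
```

View pics/w3.png

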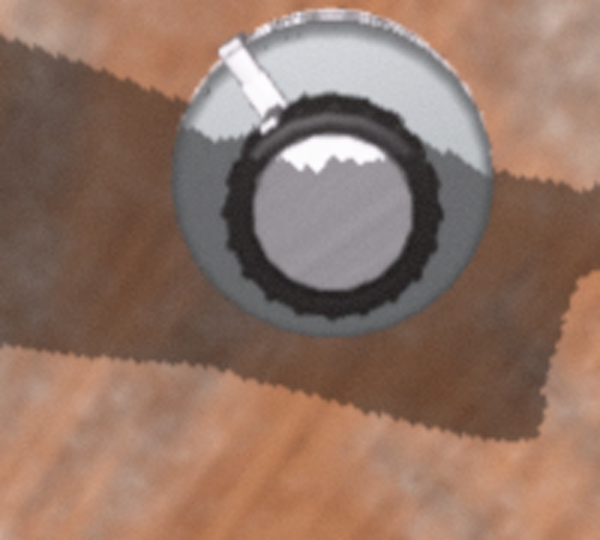

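The pointer and the rib form one line at crop (255,85), so the pot is locked. On to the tongs.

carry_out:
  rows: [8.5,-3.8,-3.2,0,0.14,8.5,-7.6,-6.4,0,0.28,8.5,-11.4,-9.6,0,0.42,8.5,-15.2,-12.8,0,0.56,8.5,-19,-16,0,0.7,8.5,-22.8,-19,0,0.84,8.5,-26.6,-22.2,0,0.98,8.5,-30,-25.1,0,1.1]

```text
time: 6.0
tool_pos: [0.4752, -0.132, 0.238]
orientation: [3.141, 0.0, 1.077]
ft_force: [0.8, 0.1, 1.2]
opening: 0.0849
grip_force: 0.0
```

```bash
python3 - <<'E'
from h import *
s=readout.observe()
print(s["tool_pos"],s["orientation"],to_tool([.463,-.298,.2],s),s["orientation"][2]-.073)
E
```

```text
[ 0.47520166 -0.13197395  0.23800159] [3.14138795e+00 1.81235550e-04 1.07657348e+00] [-15.19399155   6.80047032   3.80430499] 1.003573480475981
```

carry_out:
  rows: [8.5,-3,1.2,0,0.14,8.5,-6,2.5,0,0.28,8.5,-9,3.8,0,0.42,8.5,-12,5,0,0.56,8.5,-15.2,6.8,0,0.7,8.5,-15.2,6.8,0,0.84,8.5,-15.2,6.8,0,0.98,8.5,-15.2,6.8,0,1.0]

```text
time: 6.8
tool_pos: [0.4643, -0.2962, 0.2376]
orientation: [-3.141, 0.001, 0.081]
ft_force: [-0.2, 0.0, -0.1]
opening: 0.0854
grip_force: 0.0
```

```bash
python3 - <<'E'
from h import *
s=readout.observe(); im=vision.grab_frame("wrist")[:,:,::-1]; 
cv2.imwrite("pics/w4.png",im)
print(s["tool_pos"],s["orientation"],s["joints"])
E
```

```text
[ 0.46425314 -0.29623965  0.2376077 ] [-3.14093156e+00  8.05698146e-04  8.08848605e-02] [-6.85311505e-01  1.50315157e-01 -2.00127338e-01  1.22139278e+00
 -8.23186868e-05  2.37539660e+00]
```

View pics/w4.png

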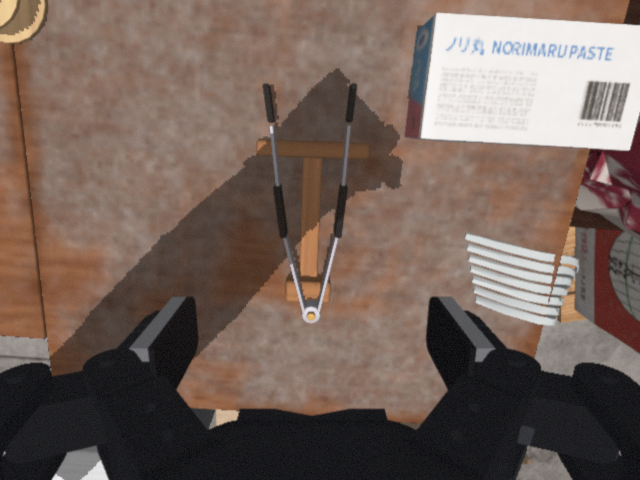

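Wrist view: tongs pivot at (311,315), sleeve centres about (280,211) and (341,211), tips at (269,100) and (351,100).

```bash
python3 - <<'E'
from h import *
s=readout.observe()
for nm,ps,z in [("pivot",[(311,315)],.035),("sleeves",[(280,211),(341,211)],.039),("tips",[(269,103),(351,103)],.036)]:
    P=[plane("wrist",*p,z,s) for p in ps]
    print(nm,np.mean(P,0).round(4),(np.linalg.norm(P[0]-P[-1])).round(4))
    c=np.mean(P,0); c[2]=.025; print(to_tool(c,s))
E
```

```text
pivot [ 0.3644 -0.3035  0.035 ] 0.0
[-10.00582302  -0.06315541  21.28224425]
sleeves [ 0.4647 -0.2947  0.039 ] 0.0526
[ 0.05981245 -0.11323799 21.27585068]
tips [ 0.5528 -0.2869  0.036 ] 0.0664
[ 8.90293623 -0.158603   21.27023435]
```

carry_out:
  rows: [8.5,0,-0.1,5,0,8.5,0,-0.1,10,0,8.5,0,-0.1,14,0,8.5,0,-0.1,18,0,8.5,0,-0.1,20,0,8.5,0,-0.1,21.2,0,8.5,0,-0.1,21.2,0,8.5,0,-0.1,21.2,0]

```text
time: 7.65
tool_pos: [0.4654, -0.2953, 0.0272]
orientation: [3.14, -0.001, 0.084]
ft_force: [1.1, -0.6, 0.1]
opening: 0.0852
grip_force: 0.0
```

carry_out:
  rows: [6.2,0,0,0,0,6.2,0,0,0,0,5.6,0,0,0,0,5.1,0,0,0,0,5.1,0,0,0,0,5.1,0,0,0,0,5.1,0,0,0,0,5.1,0,0,0,0]

```text
time: 8.45
tool_pos: [0.4666, -0.2959, 0.0292]
orientation: [3.139, -0.004, 0.083]
ft_force: [-1.1, 2.1, 11.0]
opening: 0.051
grip_force: 9.7
```

carry_out:
  rows: [5.1,0,0,-0.5,0,5.1,0,0,-1.5,0,5.1,0,0,-3,0,5.1,0,0,-5,0,5.1,0,0,-8,0,5.1,0,0,-11,0,5.1,0,0,-13,0,5.1,0,0,-13,0]

```text
time: 9.25
tool_pos: [0.4667, -0.2966, 0.1602]
orientation: [3.136, -0.005, 0.083]
ft_force: [-0.3, -0.8, -1.2]
opening: 0.0512
grip_force: 5.4
```

```bash
python3 - <<'E'
from h import *
s=readout.observe()
print(s["tool_pos"],s["orientation"],to_tool([.45,-.053,.15],s),s["orientation"][2]-.2,s["opening"])
E
```

```text
[ 0.46667372 -0.29660793  0.16022915] [ 3.13630069 -0.00534123  0.08283884] [  0.34858987 -24.42030206   0.89557373] -0.11716115926670506 0.05119754704649079
```

carry_out:
  rows: [5.1,0,-2,0,-0.02,5.1,0,-5,0,-0.04,5.1,0.1,-9,0,-0.06,5.1,0.2,-13,0,-0.08,5.1,0.3,-17,0,-0.1,5.1,0.3,-21,0,-0.12,5.1,0.3,-23.5,0,-0.12,5.1,0.3,-24.4,0,-0.12]

```text
time: 10.05
tool_pos: [0.4443, -0.0481, 0.1542]
orientation: [-3.139, 0.004, 0.207]
ft_force: [-1.5, -0.5, -1.7]
opening: 0.0507
grip_force: 5.4
```

carry_out:
  rows: [5.1,0,0,0,0,5.1,0,0,0,0]

```text
time: 10.25
tool_pos: [0.447, -0.0517, 0.1556]
orientation: [3.142, 0.001, 0.203]
ft_force: [0.7, -0.9, -0.9]
opening: 0.0511
grip_force: 5.4
```

```bash
python3 - <<'E'
from h import *
s=readout.observe(); im=vision.grab_frame("wrist")[:,:,::-1]; 
cv2.imwrite("pics/w5.png",im)
print(s["tool_pos"],s["orientation"],s["joints"],to_tool([.609,-.021,.051],s))
E
```

```text
[ 0.44695658 -0.05165283  0.15562381] [3.14150573e+00 1.11871001e-03 2.03015525e-01] [-2.58547489e-01  3.56487252e-02 -5.11199733e-01  1.02491080e+00
 -5.76040421e-04  2.68002987e+00] [16.50128175  0.26394231 10.44395072]
```

View pics/w5.png

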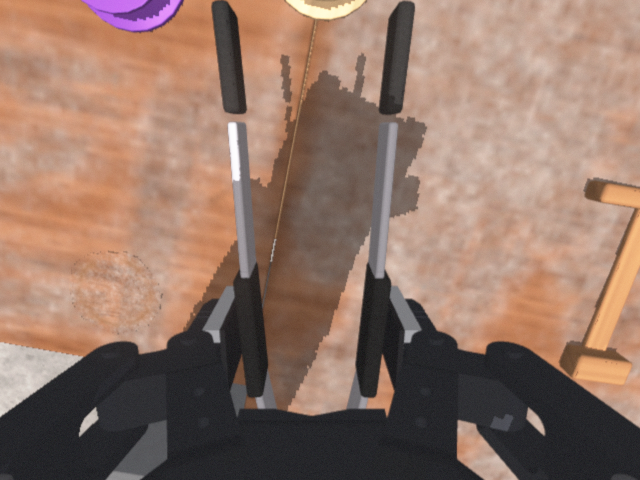

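Wrist view: tongs held straight, pad middles near (230,58) and (398,58). The light stand's near edge is centred at about (327,18). I'll get the spool's side offset in tool axes.

```bash
python3 - <<'E'
from h import *
s=readout.observe(); z=s["tool_pos"][2]
for p in [(230,58),(398,58),(221,3),(404,3)]: print("pad",to_tool(plane("wrist",*p,z+.008,s),s))
im=cv2.imread("pics/w5.png"); h=cv2.cvtColor(im[:25,260:400],cv2.COLOR_BGR2HSV)
m=(h[...,1]>60)&(h[...,2]>205)
for r in (2,6,10,14):
    x=np.where(m[r])[0]+260
    if len(x): print(r,x.min(),x.max(),[to_tool(plane("wrist",u,r,.03,s),s) for u in (x.min(),x.max())])
t=vision.grab_frame("top")[:,:,::-1]; cv2.imwrite("pics/t5.png",t)
h=cv2.cvtColor(t[175:215,310:350],cv2.COLOR_BGR2HSV); m=((h[...,1]>50)&(h[...,2]>190)).astype(np.uint8)
n,l,st,c=cv2.connectedComponentsWithStats(m); i=1+st[1:,4].argmax(); print(st[i],c[i]+[310,175])
cv2.imwrite("pics/tc.png",cv2.resize(t[150:250,280:380],(600,600),interpolation=cv2.INTER_CUBIC))
E
```

```text
pad [ 8.79306679 -2.36346224 -0.8058776 ]
pad [ 8.79924974  2.47121591 -0.80461839]
pad [10.19968435 -2.53622691 -0.80676417]
pad [10.20628801  2.55258752 -0.80543884]
2 260 363 [array([14.0139622 , -3.04545198, 12.57887774]), array([14.02178551,  2.9816966 , 12.58044745])]
6 260 359 [array([13.80552092, -3.05262104, 12.57900056]), array([13.81305119,  2.75468332, 12.58051302])]
10 261 352 [array([13.5961294 , -3.00102348, 12.5791393 ]), array([13.60306108,  2.35013481, 12.58053296])]
14 260 347 [array([13.38555153, -3.06706533, 12.57924801]), array([13.39218801,  2.06149299, 12.58058371])]
[ 13   8  19  25 141] [333.59574468 194.66666667]
```

View pics/tc.png

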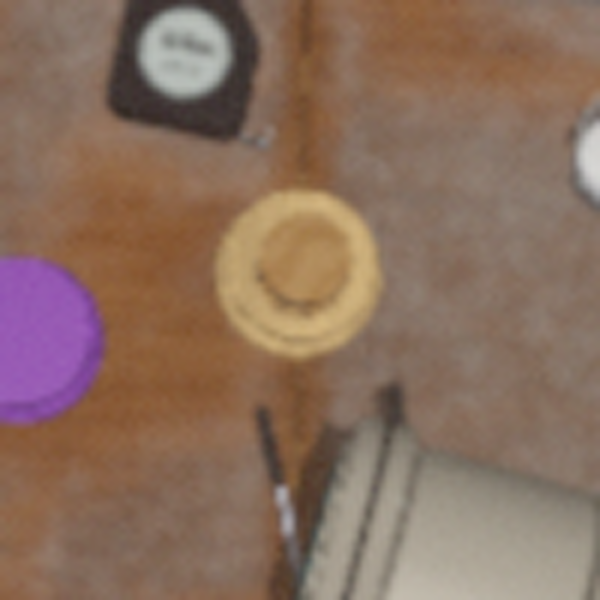

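Top crop: spool centre at (306,258), clear of the tips. Top and wrist views agree on about 16.6 cm ahead and 0.9 cm to tool +y. I'll line up and go down to core height, short of the spool.

carry_out:
  rows: [5.1,0,0.4,2,0,5.1,0,0.85,5,0,5.1,0,0.85,8,0,5.1,0,0.85,10,0,5.1,0,0.85,10.4,0,5.1,1,0.85,10.4,0,5.1,2,0.85,10.4,0,5.1,2,0.85,10.4,0]

```text
time: 11.15
tool_pos: [0.473, -0.0565, 0.0542]
orientation: [3.139, -0.006, 0.203]
ft_force: [0.6, 0.5, -1.5]
opening: 0.0509
grip_force: 5.4
```

```bash
python3 - <<'E'
from h import *
s=readout.observe(); im=vision.grab_frame("wrist")[:,:,::-1]; cv2.imwrite("pics/w6.png",im)
t=vision.grab_frame("side")[:,:,::-1]
cv2.imwrite("pics/m6.png",np.hstack([cv2.resize(im,(400,300)),cv2.resize(t[190:280,220:340],(400,300),interpolation=cv2.INTER_CUBIC)]))
print(s["tool_pos"],s["orientation"],to_tool([.6115,-.027,.051],s),s["ft_force"])
E
```

```text
[ 0.47295403 -0.05648614  0.05423927] [ 3.13904319 -0.00558283  0.20317927] [14.16256307 -0.09334934  0.40276354] [ 0.58574067  0.45410496 -1.49433335]
```

View pics/m6.png

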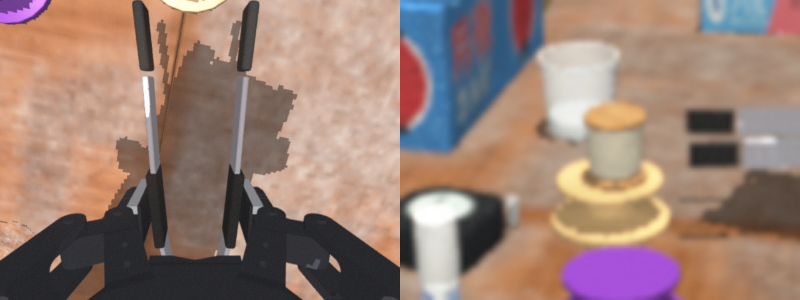

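The stand is centred between the tips (191 against 193 in the wrist half), and the pads are at core height in the side half. I'll advance 5.3 cm.

carry_out:
  rows: [5.1,0.7,-0.1,0.3,0,5.1,1.4,-0.1,0.3,0,5.1,2.1,-0.1,0.3,0,5.1,2.8,-0.1,0.3,0,5.1,3.5,-0.1,0.3,0,5.1,4.2,-0.1,0.3,0,5.1,4.9,-0.1,0.3,0,5.1,5.3,-0.1,0.3,0]

```text
time: 12.05
tool_pos: [0.5214, -0.044, 0.0493]
orientation: [3.141, -0.001, 0.203]
ft_force: [-0.6, -0.2, -1.4]
opening: 0.051
grip_force: 5.4
```

```bash
python3 - <<'E'
from h import *
s=readout.observe(); im=vision.grab_frame("wrist")[:,:,::-1]; cv2.imwrite("pics/w7.png",im)
t=vision.grab_frame("side")[:,:,::-1]
cv2.imwrite("pics/m7.png",np.hstack([cv2.resize(im,(400,300)),cv2.resize(t[190:280,220:340],(400,300),interpolation=cv2.INTER_CUBIC)]))
print(s["tool_pos"],s["orientation"],to_tool([.6115,-.027,.051],s),s["ft_force"])
E
```

```text
[ 0.52137413 -0.04402123  0.04934132] [ 3.14134388e+00 -5.20303501e-04  2.02986221e-01] [ 9.1707735   0.1497574  -0.16105909] [-0.55172524 -0.16778469 -1.37156122]
```

View pics/m7.png

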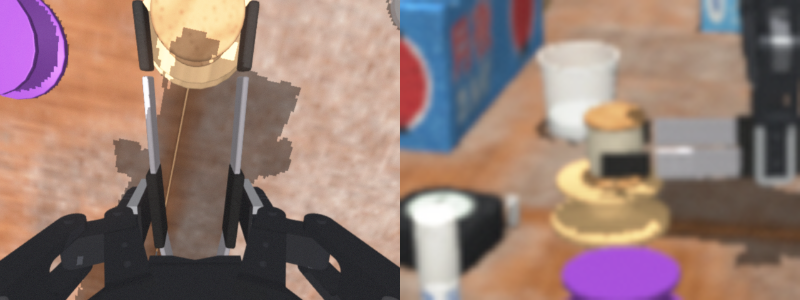

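The spool sits between the pads, still upright. A small centring move, then close gradually.

carry_out:
  rows: [5.1,0.3,0.1,-0.15,0,5.1,0.3,0.1,-0.15,0,4.7,0.3,0.1,-0.15,0,4.4,0.3,0.1,-0.15,0,4.1,0.3,0.1,-0.15,0,3.9,0.3,0.1,-0.15,0,3.7,0.3,0.1,-0.15,0,3.5,0.3,0.1,-0.15,0]

```text
time: 12.95
tool_pos: [0.5234, -0.0444, 0.0508]
orientation: [-3.141, 0.0, 0.203]
ft_force: [-0.5, 0.0, 0.3]
opening: 0.0358
grip_force: 36.1
```

carry_out:
  rows: [3.2,0,0,0,0,3.2,0,0,0,0,3.2,0,0,0,0,3.2,0,0,0,0]

```text
time: 13.35
tool_pos: [0.5235, -0.0444, 0.0508]
orientation: [-3.141, 0.0, 0.203]
ft_force: [-1.1, 1.1, 0.6]
opening: 0.0353
grip_force: 59.7
```

carry_out:
  rows: [3.2,0,0,-0.5,0,3.2,0,0,-1.5,0,3.2,0,0,-3,0,3.2,0,0,-5,0,3.2,0,0,-7.5,0,3.2,0,0,-10,0,3.2,0,0,-12,0,3.2,0,0,-12.5,0]

```text
time: 14.15
tool_pos: [0.5257, -0.0449, 0.1793]
orientation: [3.139, -0.006, 0.203]
ft_force: [1.1, -0.5, -1.1]
opening: 0.0352
grip_force: 59.9
```

carry_out:
  rows: [3.2,0,0,0,0,3.2,0,0,0,0,3.2,0,0,0,0,3.2,0,0,0,0,3.2,0,0,0,0]

```text
time: 14.65
tool_pos: [0.523, -0.0444, 0.1749]
orientation: [-3.141, 0.002, 0.203]
ft_force: [-0.4, 0.4, -1.6]
opening: 0.0352
grip_force: 59.9
```

```bash
python3 - <<'E'
from h import *
s=readout.observe(); im=vision.grab_frame("wrist")[:,:,::-1]
t=vision.grab_frame("side")[:,:,::-1]
cv2.imwrite("pics/m8.png",np.hstack([cv2.resize(im,(400,300)),cv2.resize(t[150:270,210:370],(400,300),interpolation=cv2.INTER_CUBIC)]))
print(s["tool_pos"],s["orientation"],s["opening"],s["ft_force"])
E
```

```text
[ 0.52299602 -0.0443633   0.17489668] [-3.14096088e+00  1.53805861e-03  2.02768787e-01] 0.03523448019993989 [-0.42559507  0.4400193  -1.64624569]
```

View pics/m8.png

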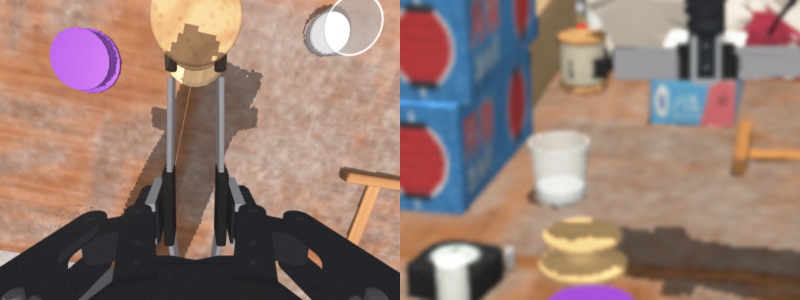

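The spool hangs upright in the tongs at side-half (582,60), and the stand is empty at (582,245). It is about 12.4 cm up and steady.

```bash
python3 -c "
from station import ticket
print(ticket.hand_in())"
```

```text
the job is handed in; nothing more can be done
None
```

The pot is locked with its pointer at the rib, the wet spool is held upright in the tongs about 12 cm above its stand, and the job was handed in at about 15 s of the 56 s limit; the verdict was not shown.

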